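# Hook one leaf, lift the sagging bolt and hold the rack gate ajar

## Task

I want the chai glasses out of the wire rack: first swing the brass hook on its top rail fully down into its catch so that the left leaf stays shut. Then take the red handle of the sagging bolt, lift it over the bent keeper while you draw it back, and pull the right-hand gate ajar about a hand's breadth (80 mm at its free edge) by that handle; its spring wants to shut it, so finish still gripping the handle and holding the gate still. Leave the glasses and everything else on the counter as they are.

Things in the scene. Friction and masses are not known exactly. Their poses are not given: they have to be found in the camera images.
- rack: Open-topped steel wire rack fixed to the counter, 212 deep, 446 wide, 168 mm high; origin at the centre of its underside, z up. Its front, two green wire leaves meeting in the middle, faces its own -x; +y runs along the front to the left leaf's end. Shut leaves: front face at x = -106 mm, 18 to 148 mm high; above them a 12 mm thick top rail (x -94 to -106 mm), top at 168 mm.
- hook (a joint): Angle (rad) of the brass hook on the rack's top rail: 0 = fully closed, arm level, its nose resting in the brass catch on the left leaf; it grows as the hook swings up, 1.57 = arm straight up, 1.9 = stop. Friction (about 0.03 N m) keeps it where it is left; it must be pushed all the way down.
- hook_pivot (a point): Pivot of the hook, 186 mm above the counter, 10 mm before the front top rail. The hook turns about the rack's x axis; its brass arm (10 mm wide in rack x, 9 mm thick) reaches 72 mm from the pivot and, closed, points to rack -y, its upper face 4.5 mm above the pivot. The pivot bracket is 16 mm wide along y, top at 197 mm.
- left_leaf (a joint): Opening angle (rad) of the left leaf, hinged at the rack's left end: 0 = shut, grows as it swings out to the front. Starts shut and must stay shut. It carries the keeper for the bolt. Only the closed hook keeps it from swinging.
- gate (a joint): Opening angle (rad) of the right leaf, the gate: 0 = shut, grows as its free (middle) edge swings out to the front (counter-clockwise seen from above). A spring shuts it: 0.25 N m per rad plus 0.15 N m. Its free edge is 203 mm from the hinge, so 0.4 rad is about 80 mm of gap. Stop at 1.2.
- gate_hinge (a point): Point on the gate's upright hinge axis (rack x -100 mm, y -205 mm), 100 mm above the counter.
- bolt_draw (a joint): How far (m) the bolt is drawn along the gate to rack -y, towards the gate's hinge: 0 = shot home, 0.04 = stop. Sagged, it jams on the keeper's upturned lip after 0.005; the nose leaves the keeper at about 0.024, and until then the gate cannot open. Slides with about 0.4 N of friction.
- bolt_lift (a joint): How far (m) the bolt is lifted in its worn staples: 0 = sagged on its own weight, 0.022 = stop. It must be up about 0.010 or more to pass the keeper's 9 mm lip, and drops again if let go.
- toggle (a joint): Toggle switch (red lever on a grey block) before the induction plate: angle in rad, 0 = off. Leave it.
- saucepan: Steel saucepan, 168 mm across, 85 mm high, black handle 210 mm from its axis; origin at the centre of its underside. Leave it.
- tray: Round steel tray, 290 mm across, 13 mm high; origin at the centre of its underside. Leave it.
- spice_tin: Closed orange spice tin, 94 mm across, 97 mm high; origin at the centre of its underside. Leave it.
- hook_end (a point): Outer end of the hook's arm, 67 mm from the pivot, moving with it; from here a 46 mm nose, 8 mm thick, hangs square to the arm, in front of the left leaf when closed. Standing up, the hook is tipped over by pushing its upper part to rack -y, then pressed down on its arm; shut fingers from above can do both.
- bolt: Steel barrel bolt on the gate's front, 0.13 to 0.25 kg. Origin: mid-grip of its red upright handle, 160 mm above the counter when sagged, 36 mm before the gate's face. Handle 12 mm wide (y), 14 mm deep (x), top 28 mm above the origin, free to 45 mm below; grip it from above across the 12 mm. Axes as the rack's while the gate is shut; turns with the gate.
- bolt_nose (a point): End of the bolt bar (12 mm thick, along the gate, 55 mm below and 20 mm behind the handle's origin, reaching 92 mm to +y of it): with the bolt shot it sits in the dark bent keeper on the left leaf.
- glass0: Cutting-chai glass standing in the rack behind the leaves, 58 mm across the rim, 85 mm high; origin at the centre of its underside. Leave it.
- glass1: Cutting-chai glass standing in the rack behind the leaves, 58 mm across the rim, 85 mm high; origin at the centre of its underside. Leave it.
- glass2: Cutting-chai glass standing in the rack behind the leaves, 58 mm across the rim, 85 mm high; origin at the centre of its underside. Leave it.
- glass3: Cutting-chai glass standing in the rack behind the leaves, 58 mm across the rim, 85 mm high; origin at the centre of its underside. Leave it.

How it is judged:
By the outcome, as a careful person would: the job done as asked, in the order asked, and still so for the second after the job is handed in, while the arm keeps its last pose, push and grip.
It also fails if it takes over 48 s, if anything falls off the work surface, if the arm or the gripper's body presses on something with over 40 N, if the wrist force passes 120 N, or if a joint passes its speed limit or range.

## Robot

A 6-joint arm with a two-finger parallel gripper is mounted at the origin on the work surface. World frame = base frame: x ahead of the robot, y to its left, z up, the work surface at z = 0. Lengths are in m, angles in rad, forces in N, time in s.
With the tool pointing down it reaches from about 0.425 to 0.95 m from the base axis. Payload 3.5 kg.
Tool frame: the origin (TCP) lies midway between the tips of the shut fingers; the grasp point (between the pads) lies 19 mm behind it; z points along the fingers, y is the line along which they close (so a half turn about z gives the same grasp; the last joint's range is limited). The gripper opens to 85 mm and grips with 20 to 120 N. Pads are 22 mm wide; open, the fingers measure 114 mm over their backs; the gripper's body (76 mm by 85 mm) begins 54 mm behind the grasp point. The pads swing forward as they close: fully open they stand 13 mm farther back than shut.
Start: joints at [1.1, 0.286, 1.577, -0, 1.279, -0.15], TCP at [0.213, 0.641, 0.231] pointing down, gripper open.
Joint ranges: [-2.77, 2.77], [-0.9, 2.22], [0.21, 2.48], [-1.53, 4.67], [0.24, 2.81], [-2.84, 2.84]. Speed limits (rad/s): [2.79, 2.79, 3.14, 3.14, 3.14, 3.14].

## Interface

Orientations are given as a unit quaternion [x, y, z, w].
In Python, from plant import get_state, read_camera, ctrl gives the robot as it stands.
- The arm moves only by the shell command python3 -m crank 'ROWS' [FORCE]. ROWS is JSON, a list of rows, each a list of 3 entries, a list of its own where there are three numbers: the shift along the tool's x, y, z in mm, then the turn about the tool's z in degrees, then the closure in counts, from 0 (fully open) to 255 (shut). In form: [[[tx, ty, tz], yaw, claw], ...]. A call has 1 to 10 rows; each row is the pose to reach, as a shift and turn from the pose commanded when the call began, along the tool's axes at that moment; what a row does not reach only later rows make up. A row lasts 1/10 s, in which the tool goes at most 50 mm and 8.59 degrees, less where a joint would pass 70% of its speed; a pose out of reach is approached as far as the arm can. A call with a gripper value outside its range is refused whole. The fingers move at their own pace and stop on an object; FORCE is the grip in N (left out, the last holds). Time passes only in rows, so rows that repeat a pose let the fingers close. It gives the time, the measured TCP pose, the force, the opening and the grip force at its end, in the units of the state.
- get_state(): the state, without advancing time (a new reading comes with each control period).
- read_camera(name): name is "scene" or "top" or "wrist"; returns a dict with "frame" (420x560x3 uint8, blue, green, red), "range_z" (420x560 float32, m along the optical axis (not along the pixel's ray), 0 where there is no reading), "vfov" (degrees; the focal length in pixels is half the picture's height over the tangent of half this angle, whatever the lens; pixels are square), "cx", "cy" (the principal point, pixels), "origin" and "orientation" of the camera in the world. Camera axes: x right, y down, z forward; pixel columns grow to the right and rows downward; lengths in m; the calibration is good to about 2 mm. A picture is of the moment at which its call begins.
- ctrl.sign_off(): hands the job in; it is judged then, once.
The state is a dict: "time": time; "qpos": joint angles; "dq": joint speeds; "joint_efforts": joint torques, N m; "eef_pos": TCP position; "tcp_rot": TCP orientation; "contact_force": force on the tool from outside, world axes, zero at the start; "wrist_torque": the same for the moment, N m; "opening": opening from 0.0 (shut) to 1.0 (fully open); "finger_force": force on a finger pad.
Only numpy, scipy, OpenCV 4.12 (cv2) and the standard library are available. Lean on these libraries where they do the work, as an engineer would, in place of code of your own. Each camera call takes 0.05 s, during which the arm holds its last target. There are 200 camera calls.

## Working session

There is one attempt and no reset: what is moved stays moved. The work goes in short steps, Python scripts to look and compute and a shell command to move; the robot and the scene stay as the last step left them, time stands still between calls to the robot, and variables do not carry over. Pictures are saved under pics/ and viewed, at most 10 in all, crops included, and the job is handed in when it is done.

```bash
mkdir -p pics; ls
cat > h.py <<'E'
import numpy as np, cv2
from scipy.spatial.transform import Rotation as R
from plant import get_state, read_camera, ctrl
def snap(n,f):
    c=read_camera(n); cv2.imwrite(f'pics/{f}.png',c['frame']); np.save(f'pics/{f}.npy',c,allow_pickle=True); return c
def load(f): return np.load(f'pics/{f}.npy',allow_pickle=True).item()
def world(c,u,v,z=None):
    f=c['frame'].shape[0]/2/np.tan(np.radians(c['vfov'])/2)
    d=c['range_z'][int(v),int(u)] if z is None else z
    return np.array(c['origin'])+R.from_quat(c['orientation']).apply([(u-c['cx'])/f*d,(v-c['cy'])/f*d,d])
def cloud(c):
    f=c['frame'].shape[0]/2/np.tan(np.radians(c['vfov'])/2)
    d=c['range_z']; v,u=np.mgrid[:d.shape[0],:d.shape[1]]
    P=np.stack([(u-c['cx'])/f*d,(v-c['cy'])/f*d,d],-1)
    return P@R.from_quat(c['orientation']).as_matrix().T+np.array(c['origin'])
E
python3 - <<'E'
from h import *
for n in('scene','top'):
    c=snap(n,n+'0'); print(n,c['origin'],c['orientation'],c['vfov'],c['cx'],c['cy'])
s=get_state(); print(s)
E
```

```text
pics
scene [ 1.43943779 -0.19883932  1.20709642] [ 0.71949805  0.59774603 -0.22478854 -0.27293288] 51.32033992118264 280.06174471034626 209.49786472388274
top [ 0.42224633 -0.01005001  1.36603125] [ 0.70966222 -0.70251691  0.04203427 -0.0329035 ] 51.4497857123747 281.35154345483613 203.8288229463808
{'time': 0.1, 'qpos': array([ 1.09999839e+00,  2.87103829e-01,  1.57805483e+00, -3.20848519e-06,
        1.27858996e+00, -1.49989508e-01]), 'dq': array([ 0.00196462, -0.0013203 , -0.00373393,  0.00021506, -0.002164  ,
       -0.00097144]), 'joint_efforts': array([ 9.63060961e-05, -4.07295406e+01, -2.93700135e+01, -1.29167038e-04,
        3.38059115e-03,  3.02776709e-05]), 'eef_pos': array([0.2125404 , 0.64003134, 0.23005454]), 'tcp_rot': array([ 1.59716693e-01,  9.87162305e-01, -1.02693840e-03, -3.27789673e-04]), 'contact_force': array([0.0004207 , 0.06300623, 0.11973885]), 'wrist_torque': array([ 0.02635764,  0.04671227, -0.00109236]), 'finger_force': 0.0, 'opening': 0.9995259313026954}
```

View pics/scene0.png

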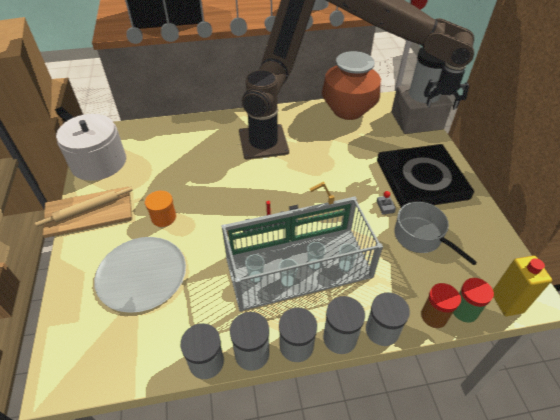

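View pics/top0.png

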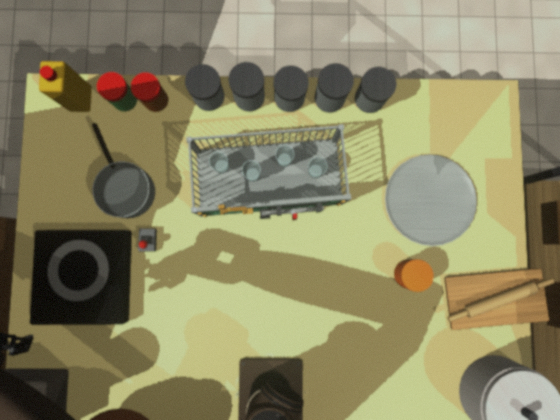

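The rack faces the robot: in the top view its front rail runs from (192,212) to (350,203), with the brass hook at about (235,209) and the red handle at (294,216). In the scene view the hook stands up at about (322,190) and the red handle is at (268,207). Next, enlarged crops.

Run:
```python
from h import *
t=load('top0');s=load('scene0')
a=cv2.resize(t['frame'][180:235,180:360],None,fx=4.4,fy=4.4,interpolation=cv2.INTER_CUBIC)
b=cv2.resize(s['frame'][170:255,220:400],None,fx=4,fy=4,interpolation=cv2.INTER_CUBIC)[:, :720]
b=cv2.copyMakeBorder(b,0,0,0,a.shape[1]-b.shape[1],cv2.BORDER_CONSTANT)
cv2.imwrite('pics/crop1.png',np.vstack([a,b]));print(np.vstack([a,b]).shape)
for n,c in(('top',t),('scene',s)):
    P=cloud(c);h=cv2.cvtColor(c['frame'],cv2.COLOR_BGR2HSV);W=(P[...,0]>.35)&(P[...,0]<.9)&(abs(P[...,1])<.35)
    red=W&((h[...,0]<5)|(h[...,0]>174))&(h[...,1]>150)&(P[...,2]>.1)
    br=W&(h[...,0]>12)&(h[...,0]<28)&(h[...,1]>120)&(P[...,2]>.12)
    for k,m in(('red',red),('brass',br)):
        q=P[m];print(n,k,len(q)); 
        if len(q): print(np.c_[np.argwhere(m)[:,::-1],(q*1000).round()][::max(1,len(q)//25)].astype(int).tolist())
    m=W&(abs(P[...,2]-.168)<.006); q=P[m]; np.save(f'pics/rail_{n}.npy',q); print(len(q))
    if n=='top' or 1:
        for y in np.arange(-.25,.3,.04):
            r=q[abs(q[:,1]-y)<.02]; print(round(y,2),len(r),(np.percentile(r[:,0],[0,5,50,95,100])*1000).round() if len(r) else '')
```

```text
(582, 792, 3)
top red 53
[[111, 75, 422, -10, 1366], [150, 82, 422, -10, 1366], [156, 86, 899, 347, 123], [156, 87, 898, 348, 117], [158, 87, 898, 342, 117], [156, 88, 895, 347, 119], [158, 88, 893, 340, 123], [155, 89, 890, 349, 122], [157, 89, 891, 344, 120], [159, 89, 896, 342, 108], [156, 90, 890, 348, 115], [158, 90, 889, 341, 119], [155, 91, 884, 349, 123], [157, 91, 887, 345, 115], [156, 92, 883, 347, 119], [158, 92, 886, 344, 109], [156, 93, 879, 347, 119], [158, 93, 883, 344, 109], [156, 94, 875, 346, 122], [155, 95, 873, 349, 119], [157, 95, 877, 347, 109], [295, 214, 521, -62, 184], [294, 215, 518, -59, 188], [293, 216, 515, -57, 188], [295, 216, 515, -62, 189], [294, 217, 512, -59, 189], [294, 218, 511, -60, 169]]
top brass 231
[[51, 62, 422, -10, 1366], [553, 190, 422, -10, 1366], [222, 205, 542, 135, 196], [220, 207, 536, 140, 199], [242, 207, 533, 78, 235], [227, 208, 529, 116, 246], [236, 208, 529, 93, 246], [245, 208, 531, 70, 236], [222, 209, 532, 136, 190], [231, 209, 526, 105, 253], [240, 209, 528, 83, 239], [249, 209, 537, 66, 138], [224, 210, 526, 126, 224], [23
[... 2354 characters left out ...]
 198], [331, 196, 537, 138, 197], [330, 197, 542, 133, 198], [334, 197, 538, 148, 191], [332, 198, 544, 139, 194], [331, 199, 546, 136, 192], [331, 200, 544, 137, 185], [330, 201, 545, 133, 183], [330, 202, 544, 135, 176], [330, 203, 541, 136, 168]]
1242
-0.25 0 
-0.21 161 [565. 569. 663. 771. 780.]
-0.17 109 [561. 564. 579. 775. 779.]
-0.13 93 [558. 560. 572. 771. 773.]
-0.09 92 [553. 556. 570. 766. 768.]
-0.05 101 [520. 524. 564. 764. 764.]
-0.01 88 [545. 549. 561. 759. 760.]
0.03 87 [544. 545. 558. 755. 757.]
0.07 82 [537. 543. 555. 751. 752.]
0.11 86 [536. 539. 550. 747. 751.]
0.15 78 [531. 535. 548. 744. 745.]
0.19 80 [528. 531. 544. 741. 743.]
0.23 185 [527. 535. 651. 736. 739.]
0.27 0
```

View pics/crop1.png

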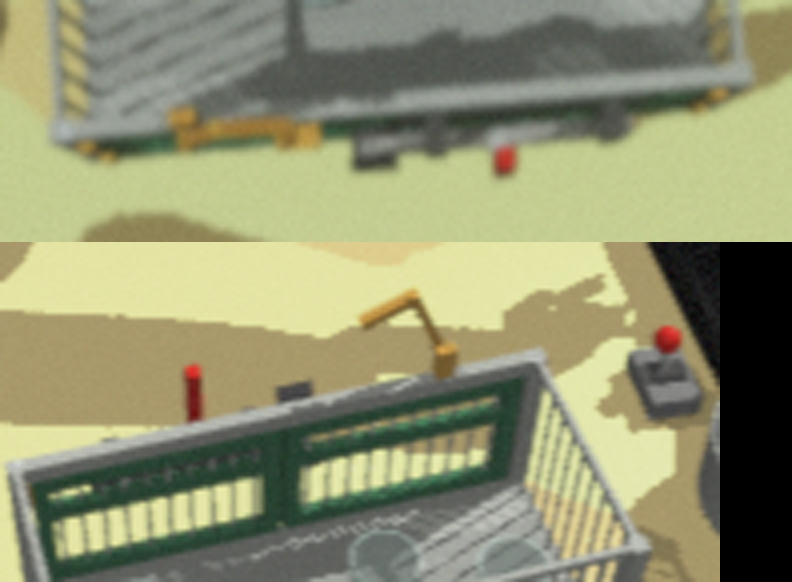

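The hook stands tilted at roughly 68°: arm end about (0.53, 0.107, 0.253), nose towards -y. The handle top is near (0.518, -0.061, 0.188) and the rack yaw is about +5.4°. In tool axes at the start the hook lies about -476, -427, -55 mm away, with a -24° turn.

```bash
python3 -m crank '[[[0,0,-55],0,255],[[-476,-427,-55],-24,255],[[-476,-427,-55],-24,255],[[-476,-427,-55],-24,255],[[-476,-427,-55],-24,255],[[-476,-427,-55],-24,255],[[-476,-427,-55],-24,255],[[-476,-427,-55],-24,255],[[-476,-427,-55],-24,255],[[-476,-427,-55],-24,255]]' 40
python3 - <<'E'
from h import *
from scipy.optimize import least_squares
# rack fit: rail top points in rectangle ring
for n in('top','scene'):
    q=np.load(f'pics/rail_{n}.npy')[:,:2]
    def sd(p):
        c,s=np.cos(p[2]),np.sin(p[2]); d=(q-p[:2])@np.array([[c,-s],[s,c]])
        a=abs(d)-[.100,.217]; o=np.maximum(a,0); r=np.hypot(*o.T)+np.minimum(a.max(1),0); return np.maximum(abs(r)-.006,0)+.05*abs(r)
    p=least_squares(sd,[.655,.01,.094],loss='soft_l1',f_scale=.002).x; print(n,p)
    c,s=np.cos(p[2]),np.sin(p[2]);M=np.array([[c,-s],[s,c]])
    cl=load(n+'0');P=cloud(cl);h=cv2.cvtColor(cl['frame'],cv2.COLOR_BGR2HSV);W=(P[...,0]>.4)&(P[...,0]<.6)&(abs(P[...,1])<.2)
    red=W&((h[...,0]<5)|(h[...,0]>174))&(h[...,1]>150)&(P[...,2]>.13)
    r=(P[red][:,:2]-p[:2])@M; print('handle rack',np.percentile(r,[5,50,95],axis=0).round(4).tolist())
    for nm,xy in(('handle',[-.142,np.median(r[:,1])]),('pressline y=.07',[-.116,.07])): print(nm,p[:2]+M@xy)
E
```

```text
time: 1.1
eef_pos: [0.4361, 0.2482, 0.2845]
tcp_rot: [-0.049, 0.999, 0.0, -0.0]
contact_force: [1.7, -0.3, -0.3]
opening: 0.002
finger_force: 0.0
top [0.65295693 0.01309419 0.09428296]
handle rack [[-0.2319, -0.0622], [-0.1468, -0.0578], [-0.1388, -0.0013]]
handle [ 0.51702478 -0.05777188]
pressline y=.07 [0.53088209 0.07186267]
scene [0.65342975 0.01325406 0.09274161]
handle rack [[-0.142, -0.0672], [-0.1376, -0.064], [-0.1331, -0.0602]]
handle [ 0.51797117 -0.06366672]
pressline y=.07 [0.53144564 0.07221063]
```

```bash
python3 -m crank '[[[-78,-169,0],0,255],[[-78,-169,0],0,255],[[-78,-169,0],0,255],[[-78,-169,0],0,255],[[-78,-169,0],0,255]]'
python3 - <<'E'
from h import *
snap('wrist','w1'); print(get_state()['eef_pos'])
E
```

```text
time: 1.6
eef_pos: [0.5313, 0.0858, 0.284]
tcp_rot: [-0.046, 0.999, -0.001, -0.0]
contact_force: [-1.7, 0.8, -0.8]
opening: 0.004
finger_force: 0.0
[0.53034981 0.08771746 0.28403719]
```

View pics/w1.png

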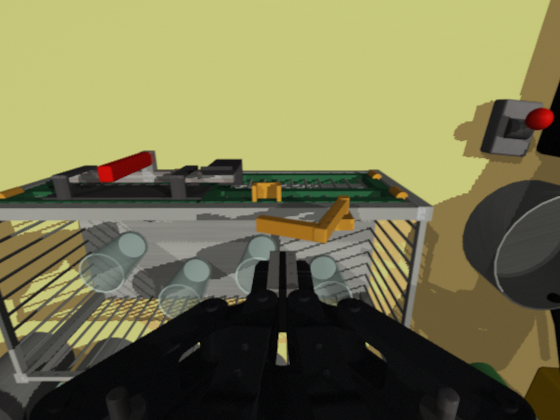

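The wrist view shows shut finger tips at (283,255), over the nose of the hook (258–322, 220–237). The pivot is at about (345,205) and the catch at (267,190). I'll check the hook's position from depth.

```bash
cat >> h.py <<'E'
RK=np.array([.6532,.0132]);TH=.0935;RM=np.array([[np.cos(TH),-np.sin(TH)],[np.sin(TH),np.cos(TH)]])
def rack(P): return np.concatenate([(P[...,:2]-RK)@RM,P[...,2:]],-1)
E
python3 - <<'E'
from h import *
c=load('w1');P=rack(cloud(c));h=cv2.cvtColor(c['frame'],cv2.COLOR_BGR2HSV)
m=(h[...,0]>12)&(h[...,0]<28)&(h[...,1]>140)&(P[...,2]>.12)&(P[...,0]>-.16)&(P[...,0]<-.08)&(abs(P[...,1])<.18)
q=P[m]*1000
for y in range(40,160,8):
    r=q[abs(q[:,1]-y)<4]
    if len(r): print(y,len(r),np.percentile(r[:,[0,2]],[3,50,97],axis=0).round().tolist())
m=((h[...,0]<5)|(h[...,0]>174))&(h[...,1]>150)&(P[...,2]>.11)&(abs(P[...,1])<.15)
print('handle',np.percentile(P[m]*1000,[3,50,97],axis=0).round().tolist())
s=get_state()['eef_pos'];print('tcp',rack(s))
E
```

```text
48 1 [[-107.0, 134.0], [-107.0, 134.0], [-107.0, 134.0]]
56 134 [[-124.0, 136.0], [-116.0, 147.0], [-108.0, 149.0]]
64 184 [[-123.0, 136.0], [-117.0, 138.0], [-108.0, 235.0]]
72 323 [[-123.0, 136.0], [-118.0, 233.0], [-108.0, 238.0]]
80 330 [[-124.0, 137.0], [-118.0, 238.0], [-108.0, 242.0]]
88 209 [[-123.0, 237.0], [-119.0, 243.0], [-113.0, 245.0]]
96 221 [[-123.0, 240.0], [-119.0, 246.0], [-113.0, 248.0]]
104 239 [[-123.0, 243.0], [-119.0, 250.0], [-113.0, 252.0]]
112 248 [[-123.0, 229.0], [-122.0, 247.0], [-114.0, 254.0]]
120 180 [[-123.0, 210.0], [-122.0, 228.0], [-114.0, 240.0]]
128 189 [[-123.0, 188.0], [-122.0, 205.0], [-99.0, 221.0]]
136 243 [[-124.0, 184.0], [-108.0, 196.0], [-98.0, 201.0]]
144 85 [[-127.0, 179.0], [-107.0, 197.0], [-99.0, 374.0]]
152 6 [[-108.0, 136.0], [-108.0, 144.0], [-107.0, 150.0]]
handle [[-150.0, -66.0, 114.0], [-144.0, -57.0, 167.0], [-137.0, -56.0, 189.0]]
tcp [-0.11535635  0.08566174  0.28403719]
```

```bash
python3 -m crank '[[[3,-2,20],0,255],[[3,-2,35],0,255],[[3,-2,45],0,255],[[3,-2,55],0,255],[[3,-2,65],0,255],[[3,-2,75],0,255],[[3,-2,83],0,255],[[3,-2,88],0,255],[[3,-2,91],0,255],[[3,-2,93],0,255]]'
```

```text
time: 2.65
eef_pos: [0.5314, 0.0592, 0.2047]
tcp_rot: [-0.054, 0.998, -0.036, 0.002]
contact_force: [-15.5, -81.0, 35.7]
opening: -0.001
finger_force: 43.1
```

The fingers slipped off onto the nose, where the load runs along the arm through the pivot. I'll back off and push from the +y side, as described.

```bash
python3 -m crank '[[[0,0,-20],0,255],[[0,0,-50],0,255],[[0,0,-80],0,255],[[0,0,-85],0,255]]'
python3 - <<'E'
from h import *
c=snap('wrist','w2');snap('scene','s2');P=rack(cloud(c));h=cv2.cvtColor(c['frame'],cv2.COLOR_BGR2HSV)
m=(h[...,0]>12)&(h[...,0]<28)&(h[...,1]>140)&(P[...,2]>.12)&(P[...,0]>-.16)&(P[...,0]<-.08)&(abs(P[...,1])<.18)
q=P[m]*1000
for y in range(40,160,8):
    r=q[abs(q[:,1]-y)<4]
    if len(r): print(y,len(r),np.percentile(r[:,[0,2]],[3,50,97],axis=0).round().tolist())
s=get_state();print('tcp',rack(s['eef_pos']),s['tcp_rot'],s['contact_force'])
E
```

```text
time: 3.05
eef_pos: [0.5287, 0.0876, 0.2813]
tcp_rot: [-0.049, 0.999, -0.0, 0.004]
contact_force: [0.2, 0.3, -0.1]
opening: 0.002
finger_force: 0.0
48 2 [[-97.0, 167.0], [-97.0, 167.0], [-97.0, 168.0]]
56 213 [[-124.0, 137.0], [-117.0, 148.0], [-108.0, 219.0]]
64 307 [[-123.0, 136.0], [-118.0, 218.0], [-108.0, 225.0]]
72 323 [[-123.0, 136.0], [-118.0, 224.0], [-108.0, 230.0]]
80 311 [[-123.0, 137.0], [-119.0, 231.0], [-109.0, 236.0]]
88 217 [[-123.0, 232.0], [-119.0, 239.0], [-113.0, 244.0]]
96 235 [[-123.0, 233.0], [-120.0, 244.0], [-114.0, 246.0]]
104 202 [[-123.0, 222.0], [-121.0, 233.0], [-114.0, 240.0]]
112 180 [[-123.0, 211.0], [-121.0, 222.0], [-114.0, 230.0]]
120 155 [[-123.0, 199.0], [-121.0, 211.0], [-114.0, 219.0]]
128 257 [[-123.0, 187.0], [-115.0, 197.0], [-99.0, 207.0]]
136 292 [[-124.0, 184.0], [-108.0, 194.0], [-98.0, 197.0]]
144 84 [[-130.0, 183.0], [-108.0, 197.0], [-99.0, 372.0]]
152 1 [[-129.0, 367.0], [-129.0, 367.0], [-129.0, 367.0]]
tcp [-0.11848025  0.08632066  0.27729848] [-4.96200047e-02  9.98767860e-01  3.32610141e-05  7.85242216e-04] [-0.71302581  0.29359444 -0.12103135]
```

View pics/w2.png

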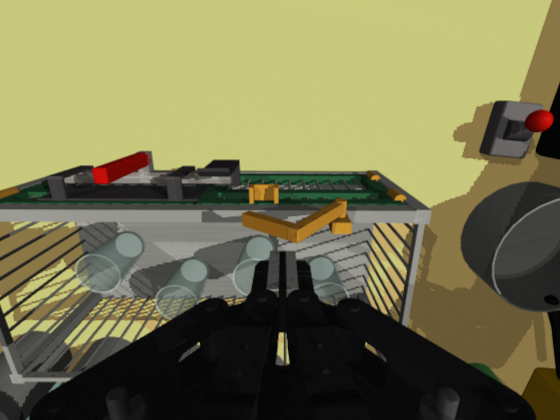

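The hook is undamaged and now at about 50° (corner at (297,238)). This time I'll bear on the arm itself and follow its arc down.

```bash
python3 -m crank '[[[0,36,0],0,255],[[0,36,10],0,255],[[0,36,32],0,255],[[0,34,51],0,255],[[0,27,57],0,255],[[0,22,63],0,255]]'
```

```text
time: 3.75
eef_pos: [0.5239, 0.1089, 0.2116]
tcp_rot: [-0.049, 0.999, 0.0, -0.002]
contact_force: [-0.4, -0.1, 1.4]
opening: 0.002
finger_force: 0.2
```

```bash
python3 -m crank '[[[0,-4,6],0,255],[[0,-7,11],0,255],[[0,-9,16],0,255],[[0,-10,20],0,255],[[0,-11,23],0,255],[[0,-11,25],0,255],[[0,-11,26],0,255]]'
```

```text
time: 4.45
eef_pos: [0.5264, 0.098, 0.1903]
tcp_rot: [-0.049, 0.999, -0.0, 0.0]
contact_force: [-5.2, -1.0, 11.5]
opening: 0.006
finger_force: 5.7
```

```bash
python3 -m crank '[[[0,-3,2],0,255],[[0,-3,4],0,255],[[0,-3,4],0,255],[[0,-3,-20],0,255],[[0,-3,-60],0,255],[[0,-3,-95],0,255],[[0,-3,-95],0,255]]'
python3 - <<'E'
from h import *
c=snap('wrist','w3');P=rack(cloud(c));h=cv2.cvtColor(c['frame'],cv2.COLOR_BGR2HSV)
m=(h[...,0]>12)&(h[...,0]<28)&(h[...,1]>140)&(P[...,2]>.12)&(P[...,0]>-.16)&(P[...,0]<-.08)&(abs(P[...,1])<.18)
q=P[m]*1000
for y in range(40,160,8):
    r=q[abs(q[:,1]-y)<4]
    if len(r): print(y,len(r),np.percentile(r[:,[0,2]],[3,50,90,97],axis=0).round().tolist())
m=((h[...,0]<5)|(h[...,0]>174))&(h[...,1]>150)&(P[...,2]>.11)&(abs(P[...,1])<.15)
print('handle',np.percentile(P[m]*1000,[3,50,97],axis=0).round().tolist())
s=get_state();print('tcp',rack(s['eef_pos']),s['qpos'])
cv2.imwrite('pics/w3c.png',cv2.resize(c['frame'][130:270,0:440],None,fx=1.8,fy=1.8,interpolation=cv2.INTER_CUBIC))
E
```

```text
time: 5.15
eef_pos: [0.5292, 0.0954, 0.2899]
tcp_rot: [-0.049, 0.999, -0.0, 0.006]
contact_force: [0.9, 0.6, 0.3]
opening: 0.001
finger_force: 0.0
48 1 [[-107.0, 137.0], [-107.0, 137.0], [-107.0, 137.0], [-107.0, 137.0]]
56 125 [[-124.0, 137.0], [-117.0, 147.0], [-109.0, 149.0], [-108.0, 150.0]]
64 163 [[-123.0, 137.0], [-122.0, 176.0], [-116.0, 191.0], [-114.0, 191.0]]
72 259 [[-123.0, 137.0], [-120.0, 169.0], [-114.0, 190.0], [-110.0, 191.0]]
80 208 [[-124.0, 137.0], [-119.0, 189.0], [-113.0, 191.0], [-112.0, 191.0]]
88 117 [[-123.0, 185.0], [-119.0, 190.0], [-114.0, 191.0], [-114.0, 191.0]]
96 121 [[-123.0, 184.0], [-119.0, 190.0], [-114.0, 191.0], [-114.0, 191.0]]
104 125 [[-123.0, 184.0], [-119.0, 190.0], [-114.0, 191.0], [-113.0, 191.0]]
112 117 [[-123.0, 184.0], [-119.0, 190.0], [-115.0, 191.0], [-114.0, 191.0]]
120 124 [[-123.0, 184.0], [-119.0, 190.0], [-115.0, 191.0], [-114.0, 191.0]]
128 285 [[-123.0, 175.0], [-108.0, 190.0], [-101.0, 196.0], [-99.0, 197.0]]
136 289 [[-124.0, 184.0], [-110.0, 191.0], [-102.0, 197.0], [-99.0, 197.0]]
144 41 [[-108.0, 183.0], [-104.0, 196.0], [-100.0, 197.0], [-99.0, 197.0]]
152 42 [[-130.0, 373.0], [-129.0, 376.0], [-128.0, 380.0], [-128.0, 381.0]]
handle [[-150.0, -66.0, 114.0], [-145.0, -57.0, 166.0], [-138.0, -56.0, 188.0]]
tcp [-0.11702369  0.09346411  0.28662749] [-1.04952134e-02 -6.48972395e-02  1.85823263e+00 -1.40873131e-04
  1.34093541e+00 -1.67962939e+00]
```

View pics/w3c.png

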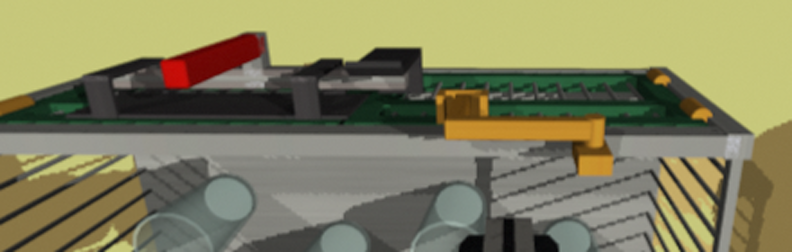

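The hook's upper face is level at 191 mm along its whole length, and its nose is in the catch at (462,105) in the crop, so it is closed. Next I go to the handle, which lies at rack (-0.143, -0.062), about +26, -155 mm from the tool, then down.

```bash
python3 -m crank '[[[26,-155,0],0,0],[[26,-155,0],0,0],[[26,-155,0],0,0],[[26,-155,0],0,0],[[26,-155,0],0,0]]' 60
python3 - <<'E'
from h import *
c=snap('wrist','w4');P=rack(cloud(c));h=cv2.cvtColor(c['frame'],cv2.COLOR_BGR2HSV)
m=((h[...,0]<5)|(h[...,0]>174))&(h[...,1]>150)&(P[...,2]>.11)&(abs(P[...,1])<.15)
print('handle',np.percentile(P[m]*1000,[2,50,98],axis=0).round().tolist())
s=get_state();print('tcp',rack(s['eef_pos']),s['contact_force'])
E
```

```text
time: 5.7
eef_pos: [0.515, -0.0626, 0.2812]
tcp_rot: [-0.047, 0.999, 0.001, -0.001]
contact_force: [-1.4, 0.3, 0.2]
opening: 0.845
finger_force: 0.0
handle [[-151.0, -68.0, 113.0], [-150.0, -62.0, 181.0], [-110.0, -57.0, 189.0]]
tcp [-0.14439783 -0.06141665  0.28152776] [ 0.36151764  1.14896835 -0.01763369]
```

View pics/w4.png

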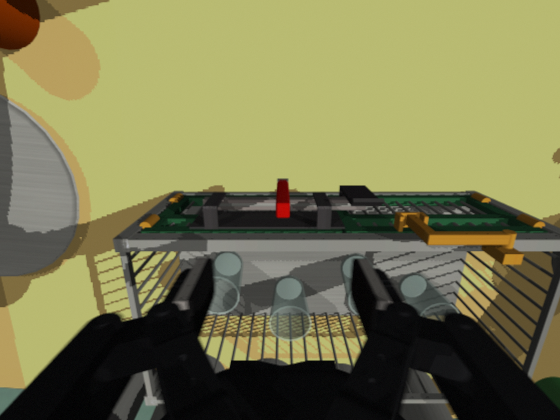

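The red handle at (283,200) sits centred between the open fingers. Descend and grip.

```bash
python3 -m crank '[[[0,0,40],0,0],[[0,0,80],0,0],[[0,0,110],0,0],[[0,0,130],0,0],[[0,0,138],0,0],[[0,0,138],0,0]]' 60
python3 -m crank '[[[0,0,0],0,255],[[0,0,0],0,255],[[0,0,0],0,255],[[0,0,0],0,255],[[0,0,0],0,255],[[0,0,0],0,255]]' 60
```

```text
time: 6.35
eef_pos: [0.5149, -0.0599, 0.1435]
tcp_rot: [-0.05, 0.999, 0.001, -0.001]
contact_force: [-0.8, -0.1, -0.2]
opening: 1.003
finger_force: 0.0
time: 6.95
eef_pos: [0.5161, -0.0624, 0.1456]
tcp_rot: [-0.049, 0.999, -0.001, 0.001]
contact_force: [-1.3, -3.3, 1.0]
opening: 0.133
finger_force: 58.8
```

Gripped (opening ≈ 11–12 mm, 59 N). Now lift 15 mm, then draw back 32 mm.

```bash
python3 -m crank '[[[0,0,-5],0,255],[[0,0,-10],0,255],[[0,0,-15],0,255],[[0,0,-15],0,255],[[0,-6,-15],0,255],[[0,-12,-15],0,255],[[0,-18,-15],0,255],[[0,-25,-15],0,255],[[0,-32,-15],0,255],[[0,-32,-15],0,255]]' 60
python3 - <<'E'
from h import *
s=get_state();p=rack(s['eef_pos']);print('tcp',p,s['contact_force'],s['opening'])
# opened pose in tool shifts: hinge rack(-.1,-.205)
r=p[:2]-[-.1,-.205]
for a in(.1,.2,.3,.4,.42):
    c,sn=np.cos(a),np.sin(a); d=np.array([[c,-sn],[sn,c]])@r-r; print(a,'tool shift',(-d[0]*1000).round(1),(d[1]*1000).round(1),'yaw',-np.degrees(a).round(1))
c=snap('scene','s5');P=rack(cloud(c));h=cv2.cvtColor(c['frame'],cv2.COLOR_BGR2HSV)
m=((h[...,0]<5)|(h[...,0]>174))&(h[...,1]>150)&(P[...,2]>.11)&(P[...,2]<.22)&(abs(P[...,1])<.15)
print('red',m.sum(),np.percentile(P[m]*1000,[2,50,98],axis=0).round().tolist())
E
```

```text
time: 7.95
eef_pos: [0.5189, -0.0944, 0.1598]
tcp_rot: [-0.048, 0.999, -0.0, -0.0]
contact_force: [0.7, -1.6, -1.4]
opening: 0.133
finger_force: 58.6
tcp [-0.14378054 -0.09457451  0.15977485] [ 0.6858621  -1.58084789 -1.41822094] 0.13252786843998632
0.1 tool shift 10.8 -4.9 yaw -5.7
0.2 tool shift 21.1 -10.9 yaw -11.5
0.3 tool shift 30.7 -17.9 yaw -17.2
0.4 tool shift 39.5 -25.8 yaw -22.9
0.42 tool shift 41.2 -27.4 yaw -24.1
red 44 [[-143.0, -100.0, 142.0], [-136.0, -94.0, 181.0], [-133.0, -89.0, 206.0]]
```

The handle followed the tool (y -94 mm, drawn 32 mm, lifted 15 mm). Now swing the gate along its arc.

```bash
python3 -m crank '[[[5,-2,0],-3,255],[[11,-5,0],-6,255],[[16,-8,0],-9,255],[[21,-11,0],-11.5,255],[[26,-14.5,0],-14.5,255],[[31,-18,0],-17,255],[[35,-22,0],-20,255],[[39.5,-26,0],-23,255],[[39.5,-26,0],-23,255],[[39.5,-26,0],-23,255]]' 60
python3 - <<'E'
from h import *
s=get_state();p=rack(s['eef_pos']);print('tcp',p,s['contact_force'],s['opening'],s['dq'].round(3))
c=snap('scene','s6');snap('top','t6');P=rack(cloud(c));h=cv2.cvtColor(c['frame'],cv2.COLOR_BGR2HSV)
m=((h[...,0]<5)|(h[...,0]>174))&(h[...,1]>150)&(P[...,2]>.11)&(P[...,2]<.22)&(abs(P[...,1])<.2)
print('red',m.sum(),np.percentile(P[m]*1000,[2,50,98],axis=0).round().tolist())
a=c['frame'][140:270,200:400]
cv2.imwrite('pics/s6c.png',cv2.resize(a,None,fx=4,fy=4,interpolation=cv2.INTER_CUBIC))
# gate angle from green points in the right half
for n in('s6','t6'):
    c=load(n);P=rack(cloud(c));h=cv2.cvtColor(c['frame'],cv2.COLOR_BGR2HSV)
    g=(h[...,0]>60)&(h[...,0]<95)&(h[...,1]>100)&(h[...,2]<140)&(P[...,2]>.1)&(P[...,2]<.152)&(P[...,0]<-.085)&(P[...,0]>-.25)
    for nm,w in(('gate',P[...,1]<-.02),('left',P[...,1]>.02)):
        q=P[g&w]
        if len(q)>10: k=np.polyfit(q[:,1],q[:,0],1);print(n,nm,len(q),'slope angle',np.arctan(k[0]),'min x',np.percentile(q[:,0],2))
E
```

```text
time: 9.0
eef_pos: [0.4819, -0.1228, 0.1598]
tcp_rot: [-0.246, 0.969, 0.0, -0.0]
contact_force: [0.5, 0.7, -2.4]
opening: 0.127
finger_force: 58.7
tcp [-0.18323246 -0.1194512   0.15980626] [ 0.49350157  0.72166799 -2.35999704] 0.1272249169216035 [ 0.004  0.002 -0.003 -0.006  0.003 -0.   ]
red 35 [[-183.0, -123.0, 131.0], [-176.0, -117.0, 178.0], [-167.0, -112.0, 213.0]]
s6 gate 125 slope angle -0.3977292720993296 min x -0.17370741584634247
s6 left 69 slope angle 0.003890075875749714 min x -0.10186846968677268
t6 gate 14 slope angle -0.3948990126157282 min x -0.17712338820378074
```

View pics/s6c.png

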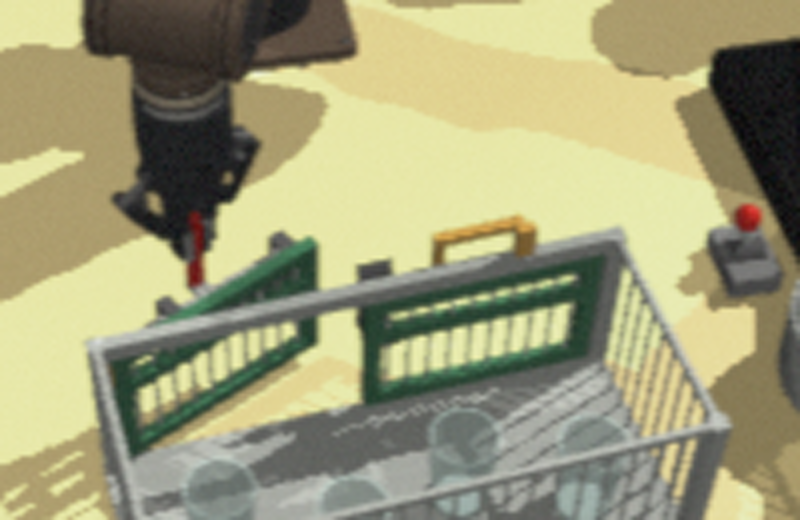

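The picture shows the gate's free edge at (315,245) open by 0.40 rad, the handle in the grip at (195,250), the left leaf shut and the hook level at (485,230). The arm is still, so I'm handing in.

```bash
python3 -c "
from plant import ctrl,get_state
s=get_state();print(s['time'],s['finger_force'],s['opening']);print(ctrl.sign_off())"
```

```text
9.1 58.69776785373688 0.1324043001249592
the job is handed in; nothing more can be done
None
```

I handed the job in at 9.1 s: the hook is down in its catch, the left leaf is shut, and the bolt is lifted and drawn back. The gripper is still holding the gate open by the red handle at about 0.40 rad (80 mm). My first push on the hook slipped onto its nose and loaded the wrist to about 90 N (limit 120 N) before I backed off.

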